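# Lever open the battery cover of the wider alarm box

### The arm

A 6-joint arm with a two-finger parallel gripper is mounted at the origin on a cart in front of the work surface, level with it; the furniture and walls round the work are solid. World frame = base frame: x ahead of the robot, y to its left, z up, the work surface at z = 0. Lengths are in m, angles in rad, forces in N, time in s.
With the tool pointing down it reaches from about 0.275 to 0.775 m from the base axis. Payload 14.6 kg.
Tool frame: the origin (TCP) lies between the finger pads; the fingertips stand 14 mm ahead of it and the grasp point (between the pads) lies 5 mm behind it; z points along the fingers, y is the direction in which the jaws open and shut (so a half turn about z gives the same grasp; the last joint's range is limited). The gripper opens to 85 mm and grips with 20 to 120 N. Pads are 22 mm wide; open, the fingers measure 114 mm over their backs; the gripper's body (76 mm by 85 mm) begins 54 mm behind the grasp point. The pads swing forward as they close: fully open they stand 13 mm farther back than shut.
Start: joints at [0.988, 0.263, -0.048, 1.259, 0, 1.415], TCP at [0.218, 0.478, 0.245] pointing down, gripper open.
Joint ranges: [-2.65, 2.65], [-0.89, 1.7], [-1.18, 1.37], [-2.13, 2.11], [-1.35, 1.29], [-3.14, 3.14]. Speed limits (rad/s): [1.89, 1.89, 2.57, 2.79, 3.14, 3.14].

### API

Orientations are given as a unit quaternion [x, y, z, w].
In Python, from rig import bot gives the robot as it stands.
- The arm moves only by the shell command python3 -m pendant 'ROWS' [FORCE]. ROWS is JSON, a list of rows, each a list of 5 numbers: the opening in per cent of the stroke, from 0 (shut) to 100 (fully open), then the shift along the world's x, y, z in units of 50 mm (1.0 is 50 mm), then the turn about the world's z in units of 5 degrees (1.0 is 5 degrees). A call has 1 to 10 rows; each row shifts and turns the commanded pose from where the row before left it; what a row does not reach is not made up. A row lasts 1/8 s, in which the tool goes at most 62.5 mm and 10.7 degrees, less where a joint would pass 70% of its speed; a pose out of reach is approached as far as the arm can. A call is refused whole if a number of a shift passes 1 or a number of a turn 1, either way. A call with a gripper value outside its range is refused whole. The fingers move at their own pace and stop on an object; FORCE is the grip in N (left out, the last holds). Time passes only in rows, so rows that do not move let the fingers close. It gives the time, the measured TCP pose, the force and the opening at its end, in the units of the state.
- bot.state(): the state, without advancing time (a new reading comes with each control period).
- bot.grab_frame(name): name is "scene" or "top"; returns the picture (384x512x3 uint8, red, green, blue); there is no depth.
- bot.camera_model(name): a dict with "fovy" (degrees; the focal length in pixels is half the picture's height over the tangent of half this angle, whatever the lens; pixels are square), "cx", "cy" (the principal point, pixels), "world_from_camera" (4x4, takes a point from camera to world coordinates). Camera axes: x right, y down, z forward; pixel columns grow to the right and rows downward; lengths in m; the calibration is good to about 2 mm. A picture is of the moment at which its call begins. camera_model takes no time and is no camera call.
- bot.sign_off(): hands the job in, once; it reports no verdict.
The state is a dict: "t": time; "joint_positions": joint angles; "qvel": joint speeds; "tau": joint torques, N m; "tool_pos": TCP position; "eef_rot": TCP orientation; "force": force on the tool from outside, world axes, zero at the start; "moment": the same for the moment, N m; "finger_gap": finger opening in m.
Only numpy, scipy, OpenCV 4.12 (cv2) and the standard library are available. Lean on these libraries where they do the work, as an engineer would, in place of code of your own. Each camera call takes 0.05 s, during which the arm holds its last target.

### The job

The wider of the two alarm boxes on the worktop needs new batteries. Take the pry tool from its wooden stand, put its toe under the front edge of that box's cover and lever the cover off its snap catch so that it springs open (use the tool, keep the gripper itself off the box), then hang the tool back upright in its stand. Leave the smaller box shut.

Things in the scene. Friction and masses are not known exactly. Their poses are not given: they have to be found in the camera images.
- pry_tool: Steel pry tool, 150 mm tall, 0.12 kg, hanging upright in its stand. Origin: on the shank's axis at the underside of the toe (lowest point); z up to the handle, x the way the toe points. Toe: flat foot 5 mm thick (z 0-5), 9 mm wide (y), reaching x = +16 mm. Shank 8 mm (x) by 9 mm (y), z 0-80. Guard plate 44 mm (x) by 46 mm (y), z 80-85. Handle above it.
- pry_grip (a point): On the tool, where to grip it: on the axis of the black handle, 120 mm above the tool's origin, axes as the tool's. The handle has flat sides, 24 mm (x) by 18 mm (y), z 85-150 mm of the tool; grip it firmly (about 40 N) across y.
- tool_stand: Plywood stand, 110 x 90 mm, fixed. Origin: centre of its underside, z up. Its top plate (8 mm, top at z = 91 mm) has a slot from x = -22 to +34 mm, 23 mm wide in y about y = 0, closed at both ends. The tool hangs through it, guard resting on the plate: its origin then at x 0, y 0, z 11 mm of the stand, x along the stand's x. It goes in and out straight up and down, 85 mm or more.
- wide_box: The wider alarm box (to be opened): white plastic, 100 mm deep (x), 130 mm wide (y), 40 mm high, fixed. Origin: centre of its underside, z up, front along its -x. Grey cover on top, 5 mm thick, 110 mm wide, hinged along y at the far side (x = +30, z = 38 mm); shut, its front edge is at x = -52 mm, underside z = 36, top z = 41 mm.
- wide_mouth (a point): Where the toe goes in, level, from the front: centre of the opening in the box's front wall under the middle of the cover's front edge, at x = -52, y = 0, z = 25 mm of the box, axes as the box's. It is 34 mm wide (y) and 22 mm high (z = 14 to 36 mm of the box, up to the cover's underside), and free for 33 mm inward (+x).
- wide_cover (a joint): Hinge of the wider box's cover: 0 shut, grows as the front edge rises, 1.2 rad at its stop. A snap catch holds it shut: about 8 N upward at the front edge overcomes it, and 7 mm of lift there is past it; then a weak spring swings it to the stop and keeps it there, front edge about 115 mm above the worktop.
- small_box: The smaller alarm box (leave it shut): same make, depth, height and cover, but only 84 mm wide (y). Origin: centre of its underside, z up, front along its -x. Fixed. It may stand left or right of the wider one.
- small_cover (a joint): Hinge of the smaller box's cover: 0 shut, grows as it opens.
Not all that is in view belongs to the job. Leave any pink look-alike of the small_box alone. What is shaped like the wide_box but blue is not meant.

How it is judged:
On the way, in this order (a step that is already met when the one before it is completed fails the run):
1. the tool is lifted out of the stand (z of pry_tool in the frame of tool_stand above 0.085 m), for 0.1 s.
2. the tool, held out of the stand, pries up the wider box's cover (value of joint wide_cover above 0.05 rad and contact force between pry_tool and wide_box above 0.3 N), for 0.02 s.
3. the wider box's cover has sprung open (value of joint wide_cover above 0.9 rad), for 0.2 s.
At the end, for the whole second after the job is handed in: The wider box's cover stands open (more than 0.9 rad), the smaller box's is shut (less than 0.08 rad), and the pry tool hangs at rest in the stand's slot: origin within 30 mm of the stand's origin seen from above and 0 to 20 mm above it, within 10 degrees of upright, released (value of joint wide_cover above 0.9 rad and value of joint small_cover below 0.08 rad and horizontal distance between pry_tool and tool_stand below 0.03 m and z of pry_tool in the frame of tool_stand between 0 and 0.02 m and angle between pry_tool's own z axis and vertical below 0.17 rad and linear speed of pry_tool below 0.02 m/s); the robot touches nothing.
It fails at once if the gripper presses on the wider box or its cover (contact force between any of the fingers, the arm and wide_box above 2 N).
It fails at once if the smaller box's cover is pried up (value of joint small_cover above 0.15 rad).
It also fails if it takes over 51 s, if anything falls off the work surface, if the arm or the gripper's body presses on something with over 40 N, if the wrist force passes 120 N, or if a joint passes its speed limit or range.

## Working session

There is one attempt and no reset: what is moved stays moved. The work goes in short steps, Python scripts to look and compute and a shell command to move; the robot and the scene stay as the last step left them, time stands still between calls to the robot, and variables do not carry over. Pictures are saved under pics/ and viewed, and the job is handed in when it is done.

```bash
mkdir -p pics; ls
python3 - <<'E'
from rig import bot
import cv2,numpy as np
for n in("scene","top"):
    f=bot.grab_frame(n); cv2.imwrite(f"pics/{n}0.png",f[:,:,::-1]); m=bot.camera_model(n); print(n,m)
print(bot.state())
E
```

```text
pics
scene {'fovy': 54.72719895157114, 'cx': 251.48473239714409, 'cy': 192.17224985996768, 'world_from_camera': array([[ 0.58741671, -0.48665552,  0.64661272, -0.19301073],
       [-0.8092472 , -0.36090513,  0.4635369 , -0.44060104],
       [ 0.00778306, -0.79555885, -0.60582632,  0.80617176],
       [ 0.        ,  0.        ,  0.        ,  1.        ]])}
top {'fovy': 47.35748576994112, 'cx': 258.3703022763117, 'cy': 192.37953272867787, 'world_from_camera': array([[ 0.03034698, -0.9964037 ,  0.07911216,  0.44587921],
       [-0.99938169, -0.03165305, -0.01530734,  0.09733898],
       [ 0.01775643, -0.07859871, -0.99674819,  1.10653475],
       [ 0.        ,  0.        ,  0.        ,  1.        ]])}
{'t': 0.1, 'joint_positions': array([ 9.87678707e-01,  2.63479401e-01, -4.88738346e-02,  1.25937022e+00,
        3.57485014e-05,  1.41547490e+00]), 'qvel': array([ 0.00079177, -0.00050779,  0.00443772,  0.00087314, -0.00010074,
        0.00015822]), 'tau': array([ 5.28422897e-03, -6.38581181e+01,  3.85061789e+01,  1.00792630e-02,
        3.28507372e-05, -4.47775193e-06]), 'tool_pos': array([0.21768796, 0.47749886, 0.2448708 ]), 'eef_rot': array([ 2.12270749e-01,  9.77210783e-01, -4.25875356e-04, -1.83964938e-04]), 'force': array([ 0.11347362, -0.06347251,  0.35115075]), 'moment': array([-0.03537708, -0.00052111, -0.0107904 ]), 'finger_gap': 0.08544553037383287}
```

View pics/scene0.png

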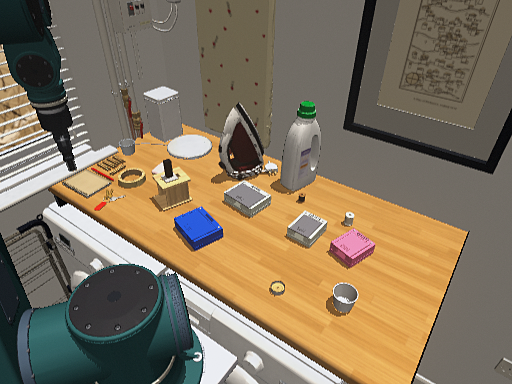

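View pics/top0.png

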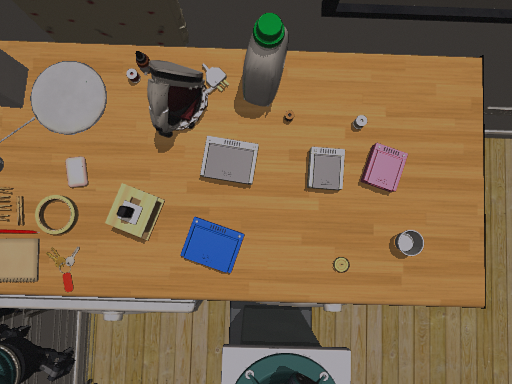

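The top view shows the stand with the tool at about (134,212), the wide box at (230,160), the small box at (326,168), the blue decoy at (213,245) and the pink one at (385,168). Next I'll zoom in.

Run:
```python
import cv2,numpy as np
t=cv2.imread('pics/top0.png');s=cv2.imread('pics/scene0.png')
a=cv2.resize(t[125:255,95:270],None,fx=4.5,fy=4.5,interpolation=cv2.INTER_CUBIC)
b=cv2.resize(s[145:255,140:290],None,fx=5,fy=5,interpolation=cv2.INTER_CUBIC)
cv2.imwrite('pics/ta.png',a);cv2.imwrite('pics/sa.png',b)
```

```text
(no output)
```

View pics/ta.png

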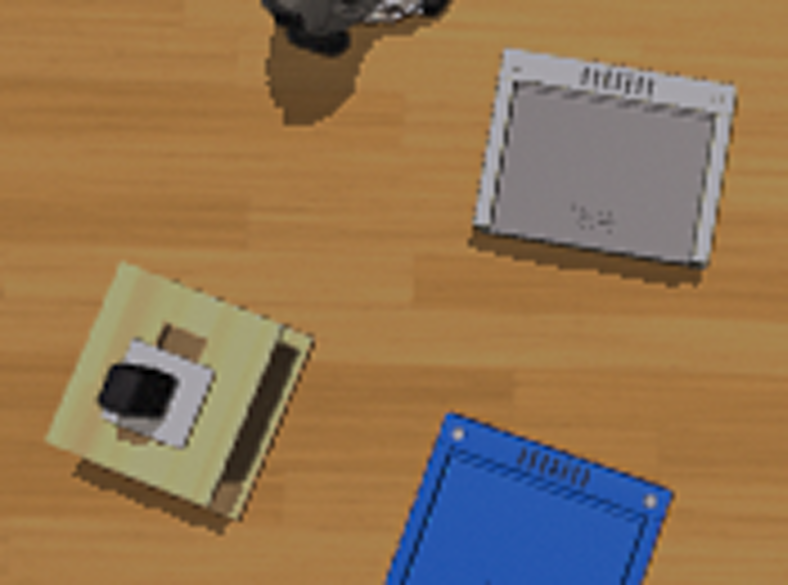

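View pics/sa.png

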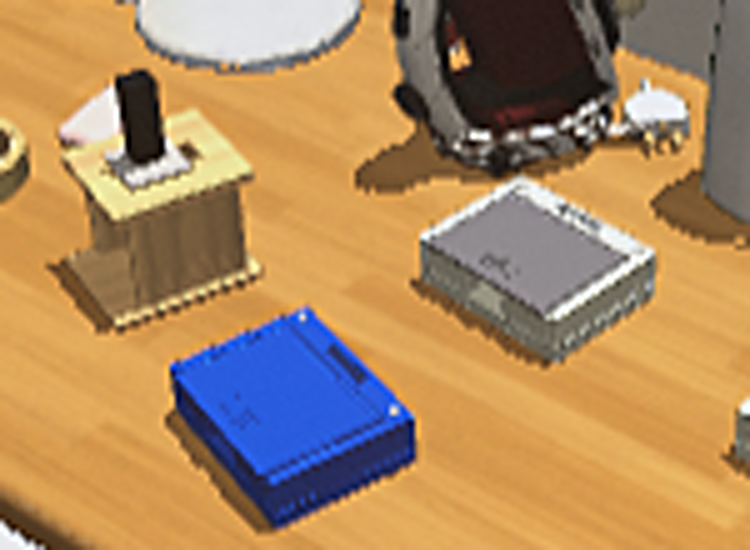

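```bash
cat > h.py <<'E'
import cv2,numpy as np
from rig import bot
C={n:bot.camera_model(n) for n in("scene","top")}
def ray(n,p):
    m=C[n];f=192/np.tan(np.radians(m["fovy"]/2));T=m["world_from_camera"]
    d=T[:3,:3]@np.array([(p[0]-m["cx"])/f,(p[1]-m["cy"])/f,1]);return T[:3,3],d/np.linalg.norm(d)
def plane(n,p,z):
    o,d=ray(n,p);return o+d*(z-o[2])/d[2]
def proj(n,P):
    m=C[n];f=192/np.tan(np.radians(m["fovy"]/2));T=np.linalg.inv(m["world_from_camera"]);q=T[:3,:3]@np.array(P)+T[:3,3]
    return np.array([f*q[0]/q[2]+m["cx"],f*q[1]/q[2]+m["cy"]])
def tri(a,b):
    o1,d1=ray("top",a);o2,d2=ray("scene",b)
    s=np.linalg.lstsq(np.c_[d1,-d2],o2-o1,rcond=None)[0];p,q=o1+s[0]*d1,o2+s[1]*d2
    return (p+q)/2,np.linalg.norm(p-q)
E
python3 - <<'E'
from h import *
t=cv2.imread('pics/top0.png');s=cv2.imread('pics/scene0.png')
def quad(im,mask,seed,eps):
    n,l,st,c=cv2.connectedComponentsWithStats(mask.astype(np.uint8))
    m=(l==l[seed[1],seed[0]]).astype(np.uint8)
    k=max(cv2.findContours(m,0,2)[0],key=cv2.contourArea)
    return cv2.approxPolyDP(cv2.convexHull(k),eps,True)[:,0],cv2.minAreaRect(k),m.sum()
ht=cv2.cvtColor(t,40);hs=cv2.cvtColor(s,40)
print("seed hsv",ht[160,230],ht[150,205],ht[195,120],ht[200,60+95],hs[200,245],hs[172,167], hs[180,185],ht[200,200])
mt=(ht[...,1]<60)&(ht[...,2]>60)
print("wide top",quad(t,mt,(230,160),3)); print("small top",quad(t,mt,(326,170),3))
ms=(hs[...,1]<60)&(hs[...,2]>120)
print("wide scene",quad(s,ms,(245,200),3))
st=(ht[...,0]>21)&(ht[...,0]<34)&(ht[...,2]>130)&(ht[...,1]>60)
cv2.imwrite('pics/m.png',np.hstack([st[125:255,95:270]*255,mt[125:255,95:270]*255]).astype(np.uint8).repeat(2,0).repeat(2,1))
ss=(hs[...,0]>21)&(hs[...,0]<34)&(hs[...,2]>130)&(hs[...,1]>50)
cv2.imwrite('pics/m2.png',np.hstack([ss[145:255,140:290]*255,ms[145:255,140:290]*255]).astype(np.uint8).repeat(2,0).repeat(2,1))
E
```

```text
seed hsv [170  12 132] [127  13 175] [ 29  74 166] [ 28  63 166] [150   5 143] [14 96 40] [ 26  92 232] [ 16 146 166]
wide top (array([[207, 136],
       [257, 144],
       [251, 183],
       [200, 174]], dtype=int32), ((228.9053955078125, 159.5675811767578), (52.60767364501953, 40.93534851074219), 9.462322235107422), np.uint64(2139))
small top (array([[311, 147],
       [344, 149],
       [341, 188],
       [308, 185]], dtype=int32), ((325.8680419921875, 167.84771728515625), (34.91105651855469, 40.89580535888672), 4.085616588592529), np.uint64(1409))
wide scene (array([[224, 192],
       [244, 180],
       [270, 196],
       [252, 208],
       [240, 208]], dtype=int32), ((247.076904296875, 193.6153564453125), (29.39910888671875, 36.61021041870117), 56.30992889404297), np.uint64(699))
```

View pics/m.png

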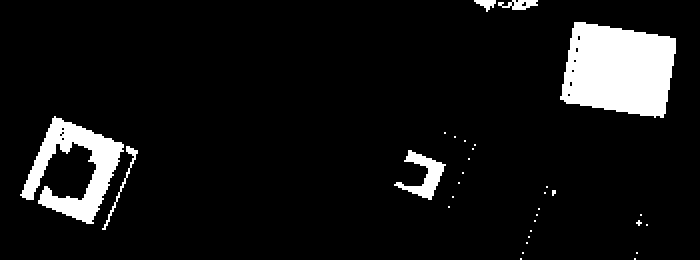

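View pics/m2.png

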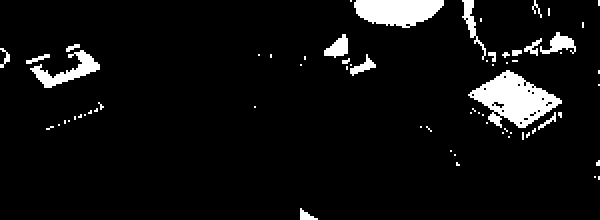

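Masks isolate both: the stand plate and the grey box are clean in the top view. I'll triangulate the matching corners next.

Run:
```python
from h import *
from scipy.spatial.transform import Rotation as R
t=cv2.imread('pics/top0.png');s=cv2.imread('pics/scene0.png');ht=cv2.cvtColor(t,40);hs=cv2.cvtColor(s,40)
def comp(m,seed,k=0):
    m=m.astype(np.uint8)
    if k:m=cv2.morphologyEx(m,cv2.MORPH_CLOSE,np.ones((k,k)))
    l=cv2.connectedComponents(m)[1];m=(l==l[seed[1],seed[0]]).astype(np.uint8)
    return max(cv2.findContours(m,0,2)[0],key=cv2.contourArea)
wb=comp((ht[...,1]<60)&(ht[...,2]>60),(230,160))
b=cv2.boxPoints(cv2.minAreaRect(wb));print("box px",b.round(1).tolist())
P=[plane("top",p,.04) for p in b]
for i in range(4):print(P[i].round(4),np.linalg.norm(P[i]-P[i-1]).round(4))
print("ctr",np.mean(P,0).round(4))
# scene corners of the box top
sb=comp((hs[...,1]<70)&(hs[...,2]>120),(245,200),3)
print("scene box hull",cv2.approxPolyDP(cv2.convexHull(sb),2,True)[:,0].tolist())
print("proj of top corners",[proj("scene",p).round(1).tolist() for p in P])
pl=comp((ht[...,0]>21)&(ht[...,0]<34)&(ht[...,2]>130)&(ht[...,1]>60),(110,210) if 0 else (140,230),3)
r=cv2.minAreaRect(pl);print("plate",r);
for z in(.091,):
    Q=[plane("top",p,z) for p in cv2.boxPoints(r)]
    for i in range(4):print(Q[i].round(4),np.linalg.norm(Q[i]-Q[i-1]).round(4))
# guard corners
for n,a,c in(("right",(142.8,207.7),(179,178.6)),("bottom",(136.1,224.6),(165.4,183))):print(n,[np.round(v,4) for v in tri(a,c)])
print("guard ctr",((plane("top",(124.6,200.1),.096)+plane("top",(136.1,224.6),.096))/2).round(4))
# handle black
bt=comp(ht[...,2]<45,(126,211));print("handle top",cv2.minAreaRect(bt))
bs=comp(hs[...,2]<55,(167,170));print("handle scene",cv2.boundingRect(bs),cv2.minAreaRect(bs))
x=R.from_quat(bot.state()["eef_rot"]).as_matrix();print(x.round(3))
```

```text
box px [[199.60000610351562, 175.39999389648438], [206.3000030517578, 135.10000610351562], [258.20001220703125, 143.6999969482422], [251.5, 184.10000610351562]]
[0.5675 0.2259 0.04  ] 0.1286
[0.6681 0.2135 0.04  ] 0.1013
[0.6508 0.085  0.04  ] 0.1296
[0.5504 0.0984 0.04  ] 0.1014
ctr [0.6092 0.1557 0.04  ]
scene box hull [[224, 191], [245, 180], [269, 194], [270, 203], [253, 215], [244, 213], [233, 206]]
proj of top corners [[222.6, 191.8], [243.2, 179.4], [270.5, 194.9], [249.8, 208.7]]
plate ((134.2586212158203, 211.1034393310547), (46.238136291503906, 43.45270919799805), 21.801410675048828)
[0.4454 0.4329 0.091 ] 0.1066
[0.5397 0.4011 0.091 ] 0.0995
[0.503  0.3001 0.091 ] 0.1075
[0.409  0.3327 0.091 ] 0.0994
right [array([0.4841, 0.3453, 0.0924]), np.float64(0.005)]
bottom [array([0.4426, 0.3615, 0.0912]), np.float64(0.0017)]
guard ctr [0.4708 0.3742 0.096 ]
handle top ((125.0, 211.5), (14.23024845123291, 11.067971229553223), 18.43494987487793)
handle scene (163, 159, 10, 19) ((167.6878662109375, 167.97109985351562), (17.9427490234375, 7.450802803039551), 81.25383758544922)
[[-0.91   0.415 -0.001]
 [ 0.415  0.91  -0.001]
 [ 0.    -0.001 -1.   ]]
```

Run:
```python
from h import *
for z in(.096,.161):
    P=(.4708,.375,z);print(z,proj("top",P).round(1),proj("scene",P).round(1))
# heights from two views (box top corners, handle top centre)
for a,c in(((199.6,175.4),(223.5,191.5)),((206.3,135.1),(244.5,179.5)),((258.2,143.7),(270.5,195))):print([np.round(v,4) for v in tri(a,c)])
# handle top: crop px in ta (141,383), sa (136,75)
print([np.round(v,4) for v in tri((95+138/4.5,125+386/4.5),(140+136/5,145+74/5))])
y=np.radians(-7.3);x=np.array([np.cos(y),np.sin(y)]);c=np.array([.6092,.1557])
print("pry origin",c-.058*x,"approach",c-.095*x)
t=cv2.imread('pics/top0.png');cv2.imwrite('pics/tb.png',cv2.resize(t[185:245,95:175],None,fx=9,fy=9,interpolation=2))
```

```text
0.096 [130.  212.3] [168.9 176.5]
0.161 [121.7 211.3] [166.3 159.9]
[array([0.5684, 0.2245, 0.0415]), np.float64(0.0031)]
[array([0.6696, 0.2118, 0.0392]), np.float64(0.0046)]
[array([0.6509, 0.0851, 0.0395]), np.float64(0.0002)]
[array([0.4707, 0.3672, 0.1643]), np.float64(0.0042)]
pry origin [0.55167012 0.16306975] approach [0.51497003 0.16777114]
```

View pics/tb.png

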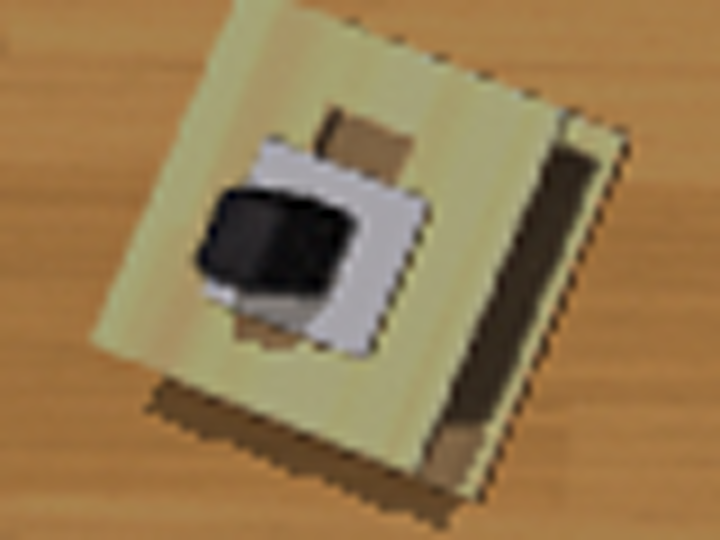

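Box: centre (0.609, 0.156), yaw about −7.3°, and its top triangulates at about 0.040. The tool axis is at about (0.4705, 0.3745), yaw about −20°, handle top about 0.162. I'm moving above the handle.

```bash
python3 -m pendant '[[100,0.3,-0.12,0,0.1],[100,0.6,-0.25,0,0.2],[100,0.7,-0.28,0,0.2],[100,0.7,-0.28,0,0.2],[100,0.7,-0.28,0,0.2],[100,0.7,-0.28,0,0],[100,0.7,-0.28,0,0],[100,0.46,-0.2,0,0],[100,0.2,-0.09,0,0],[100,0,0,0,0]]' 40
python3 - <<'E'
from h import *
f=bot.grab_frame("scene")[:,:,::-1];g=bot.grab_frame("top")[:,:,::-1]
cv2.imwrite('pics/c1.png',np.hstack([cv2.resize(f[90:220,110:240],None,fx=3,fy=3),cv2.resize(g[150:280,70:200],None,fx=3,fy=3)]))
print(bot.state()["force"])
E
```

```text
t: 1.35
tool_pos: [0.4707, 0.3747, 0.2451]
eef_rot: [0.174, 0.985, -0.0, -0.0]
force: [-0.9, -0.1, 0.2]
finger_gap: 0.0855
[ 0.12373944 -0.84223624 -0.52896152]
```

View pics/c1.png

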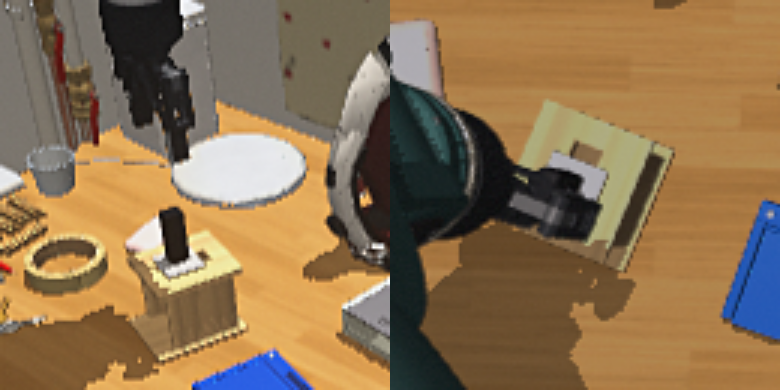

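The gripper stands above the handle, with its jaws across the tool's y. Descending.

```bash
python3 -m pendant '[[100,0,0,-0.4,0],[100,0,0,-0.7,0],[100,0,0,-0.7,0],[100,0,0,-0.5,0],[100,0,0,0,0]]' 40
python3 - <<'E'
from h import *
f=bot.grab_frame("scene")[:,:,::-1]
cv2.imwrite('pics/c2.png',cv2.resize(f[100:220,110:240],None,fx=4,fy=4))
E
```

```text
t: 2.08
tool_pos: [0.4692, 0.3747, 0.1292]
eef_rot: [0.173, 0.985, -0.001, -0.001]
force: [0.0, 0.4, 0.3]
finger_gap: 0.0854
```

View pics/c2.png

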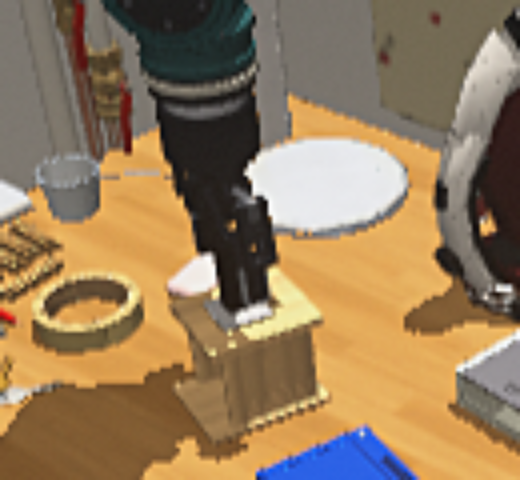

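The fingers straddle the handle, just above the guard. Closing at 40 N.

```bash
python3 -m pendant '[[0,0,0,0,0],[0,0,0,0,0],[0,0,0,0,0],[0,0,0,0,0],[0,0,0,0,0],[0,0,0,0,0],[0,0,0,0,0],[0,0,0,0,0]]' 45; python3 -c "
from rig import bot
s=bot.state();print(s['force'],s['moment'])"
```

```text
t: 3.12
tool_pos: [0.471, 0.3748, 0.1307]
eef_rot: [0.174, 0.985, 0.0, 0.0]
force: [0.3, -1.3, 5.8]
finger_gap: 0.0178
[ 0.25247134 -1.29511946  5.76202424] [-0.111088    0.16734541  0.03137673]
```

Gripped: the gap is 17.8 mm. Lifting straight up 120 mm.

```bash
python3 -m pendant '[[0,0,0,0.2,0],[0,0,0,0.4,0],[0,0,0,0.5,0],[0,0,0,0.5,0],[0,0,0,0.5,0],[0,0,0,0.3,0],[0,0,0,0,0]]'
python3 - <<'E'
from h import *
f=bot.grab_frame("scene")[:,:,::-1];g=bot.grab_frame("top")[:,:,::-1]
cv2.imwrite('pics/c3.png',np.hstack([cv2.resize(f[80:210,110:240],None,fx=3,fy=3),cv2.resize(g[150:280,70:200],None,fx=3,fy=3)]))
print(bot.state()["force"])
E
```

```text
t: 4.0
tool_pos: [0.4712, 0.3749, 0.2514]
eef_rot: [0.174, 0.985, 0.001, 0.001]
force: [-0.2, 0.1, -1.5]
finger_gap: 0.0176
[-0.46557077 -0.27938899 -0.97284109]
```

View pics/c3.png

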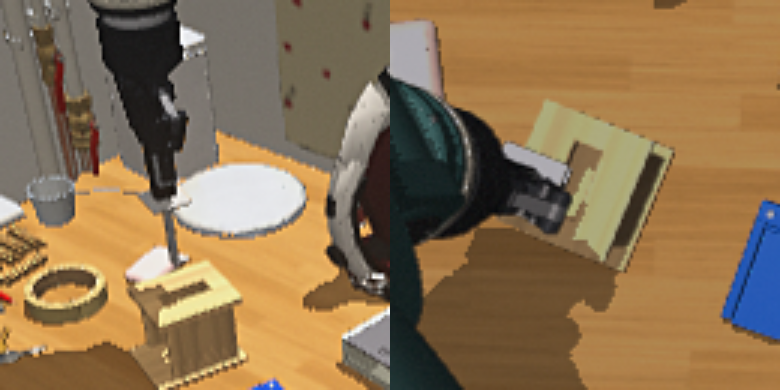

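The tool hangs straight in the gripper, clear of the stand. Moving in front of the wide box while turning to its yaw.

```bash
python3 -m pendant '[[0,0.05,-0.3,0,0.2],[0,0.1,-0.5,0,0.4],[0,0.13,-0.65,0,0.5],[0,0.13,-0.7,0,0.5],[0,0.13,-0.7,0,0.5],[0,0.13,-0.6,0,0.44],[0,0.08,-0.45,0,0],[0,0.03,-0.23,0,0],[0,0,0,0,0]]'; python3 -m pendant '[[0,0,0,-0.3,0],[0,0,0,-0.5,0],[0,0,0,-0.6,0],[0,0,0,-0.5,0],[0,0,0,-0.3,0],[0,0,0,0,0]]'
python3 - <<'E'
from h import *
f=bot.grab_frame("scene")[:,:,::-1];g=bot.grab_frame("top")[:,:,::-1]
cv2.imwrite('pics/s4.png',f);cv2.imwrite('pics/t4.png',g)
cv2.imwrite('pics/c4.png',np.hstack([cv2.resize(f[110:240,170:300],None,fx=3,fy=3),cv2.resize(g[110:240,150:280],None,fx=3,fy=3)]))
print(bot.state()["force"])
E
```

```text
t: 5.22
tool_pos: [0.5097, 0.168, 0.2499]
eef_rot: [0.064, 0.998, -0.0, -0.0]
force: [-0.3, -0.8, 0.1]
finger_gap: 0.0177
t: 5.98
tool_pos: [0.509, 0.1689, 0.1394]
eef_rot: [0.063, 0.998, -0.0, -0.001]
force: [-0.5, -0.8, -1.5]
finger_gap: 0.0176
[ 0.23419024  0.1845213  -0.24524463]
```

View pics/c4.png

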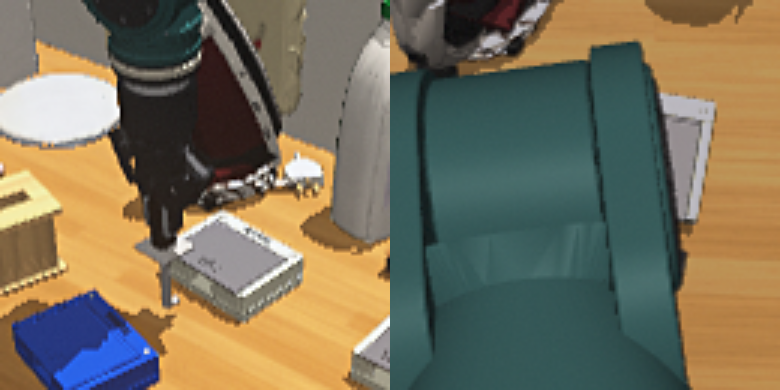

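Run:
```python
from h import *
y=np.radians(-7.3);x=np.array([np.cos(y),np.sin(y),0]);yy=np.array([-x[1],x[0],0]);o=np.array([.509,.1689,.0197])
b=np.array([.6092,.1557,0])
f=cv2.imread('pics/s4.png')
K=lambda p:((np.array(p)-[200,150])*8+4).astype(int)
im=cv2.resize(f[150:220,200:300],None,fx=8,fy=8,interpolation=2)
for P,c in((o+[0,0,0],(0,0,255)),(o+.016*x,(0,255,0)),(o+.016*x+[0,0,.005],(0,255,255)),
 *[(b-.051*x+s*.017*yy+[0,0,z],(255,0,255)) for s in(-1,1) for z in(.014,.036)]):
    p=proj("scene",P);print(p.round(1));cv2.circle(im,tuple(int(v) for v in K(p)),3,c,-1)
cv2.imwrite('pics/o4.png',im)
```

```text
[224.9 211.8]
[228.4 209.5]
[228.4 208.3]
[239.5 208.4]
[239.4 203.3]
[232.3 203.9]
[232.2 198.8]
```

View pics/o4.png

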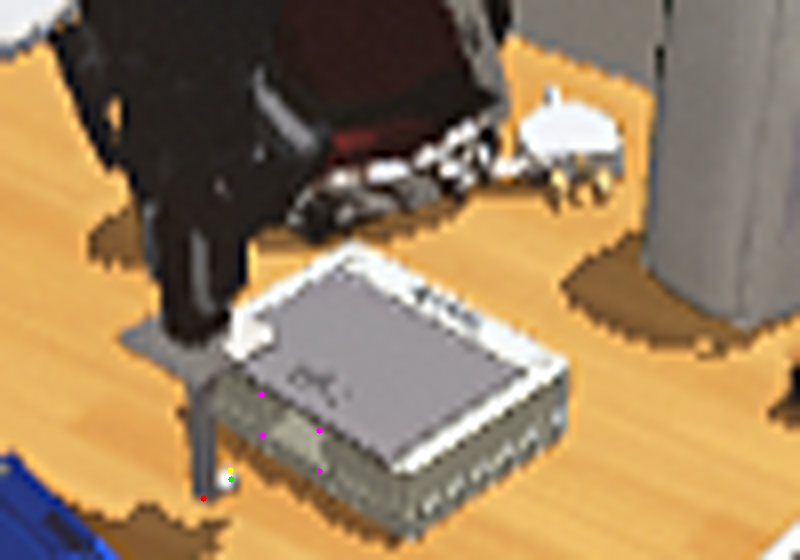

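The toe matches its projection within about 1 px and lines up with the mouth. Sliding in.

```bash
python3 -m pendant '[[0,0.12,-0.015,0.03,0],[0,0.17,-0.02,0,0],[0,0.17,-0.03,0,0],[0,0.15,-0.02,0,0],[0,0.13,-0.02,0,0],[0,0.08,-0.01,0,0],[0,0.03,0,0,0],[0,0,0,0,0]]'
python3 - <<'E'
from h import *
f=bot.grab_frame("scene")[:,:,::-1]
cv2.imwrite('pics/c5.png',cv2.resize(f[150:220,200:300],None,fx=8,fy=8,interpolation=2))
s=bot.state();print(s["tool_pos"],s["force"])
E
```

```text
t: 7.08
tool_pos: [0.5522, 0.1625, 0.1418]
eef_rot: [0.064, 0.998, -0.0, -0.0]
force: [0.3, -0.0, -0.8]
finger_gap: 0.0171
[0.55217714 0.16247335 0.14182691] [ 0.3674878 -1.108822  -0.5477598]
```

View pics/c5.png

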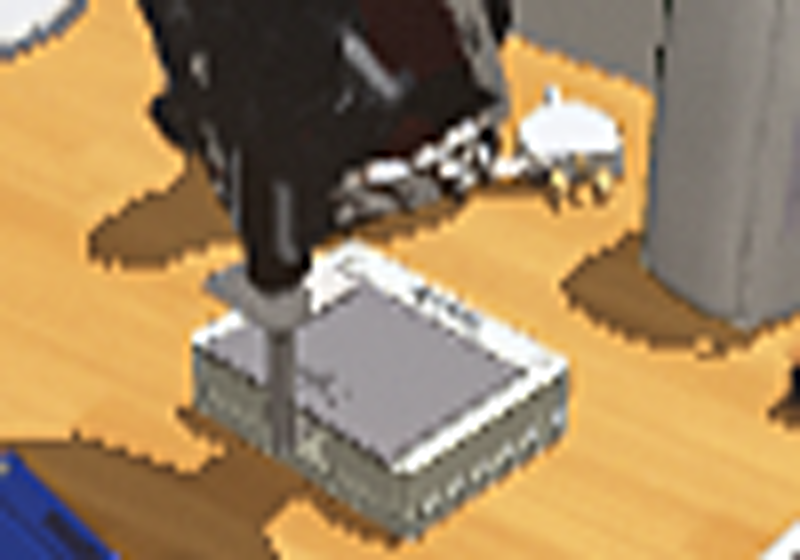

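The toe sits in the mouth and no contact force shows. Levering up in small steps.

```bash
python3 -m pendant '[[0,0,0,0.08,0],[0,0,0,0.08,0],[0,0,0,0.06,0],[0,0,0,0.06,0],[0,0,0,0.06,0],[0,0,0,0.06,0],[0,0,0,0.06,0],[0,0,0,0.06,0]]';  python3 - <<'E'
from h import *
f=bot.grab_frame("scene")[:,:,::-1]
cv2.imwrite('pics/c6.png',cv2.resize(f[140:220,200:300],None,fx=7,fy=7,interpolation=2))
s=bot.state();print(s["tool_pos"],s["force"])
E
```

```text
t: 8.12
tool_pos: [0.5523, 0.1625, 0.1682]
eef_rot: [0.064, 0.998, 0.0, 0.0]
force: [-0.4, 0.1, -1.0]
finger_gap: 0.0178
[0.55248656 0.16246046 0.16853627] [-0.01317427 -0.30991118 -1.37254896]
```

View pics/c6.png

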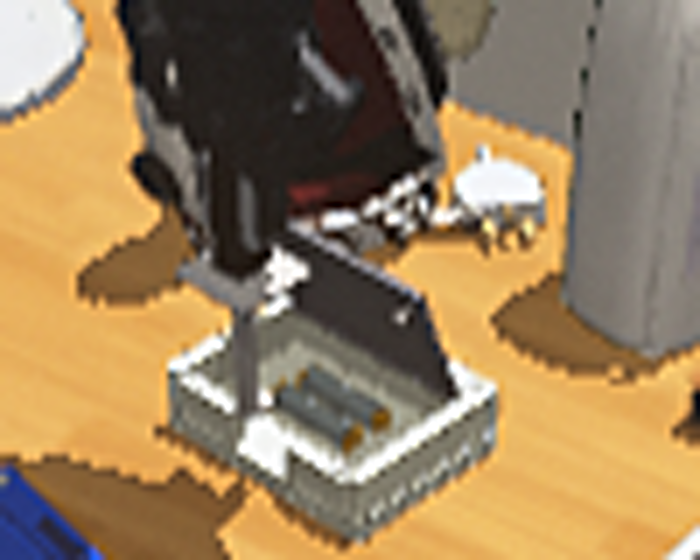

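The cover stands open with the batteries visible, and nothing is touching. Backing out, lifting, and returning above the stand.

```bash
python3 -m pendant '[[0,-0.17,0.02,0,0],[0,-0.3,0.04,0,0],[0,-0.27,0.04,0.1,0],[0,-0.13,0.02,0.35,0],[0,0,0,0.5,0],[0,0,0,0.45,0],[0,0,0,0.25,0],[0,0,0,0,0]]'; python3 -m pendant '[[0,-0.03,0.23,0,-0.2],[0,-0.08,0.45,0,-0.4],[0,-0.13,0.6,0,-0.5],[0,-0.13,0.7,0,-0.5],[0,-0.13,0.7,0,-0.5],[0,-0.13,0.65,0,-0.44],[0,-0.1,0.5,0,0],[0,-0.04,0.3,0,0],[0,0,0,0,0]]'
python3 - <<'E'
from h import *
f=bot.grab_frame("scene")[:,:,::-1];g=bot.grab_frame("top")[:,:,::-1]
cv2.imwrite('pics/s7.png',f);cv2.imwrite('pics/t7.png',g)
cv2.imwrite('pics/c7.png',np.hstack([cv2.resize(f[90:220,110:240],None,fx=3,fy=3),cv2.resize(g[150:280,70:200],None,fx=3,fy=3)]))
s=bot.state();print(s["tool_pos"],s["eef_rot"],s["force"])
E
```

```text
t: 9.18
tool_pos: [0.5087, 0.1686, 0.2508]
eef_rot: [0.064, 0.998, 0.0, 0.001]
force: [0.0, -0.2, -1.6]
finger_gap: 0.0172
t: 10.3
tool_pos: [0.4701, 0.3752, 0.2496]
eef_rot: [0.173, 0.985, -0.0, -0.0]
force: [0.5, -1.0, -1.3]
finger_gap: 0.0174
[0.47042264 0.37428263 0.25001257] [ 1.73880550e-01  9.84766713e-01 -2.42647224e-04 -1.26623236e-04] [ 0.43656015 -0.09867843 -0.88478276]
```

View pics/c7.png

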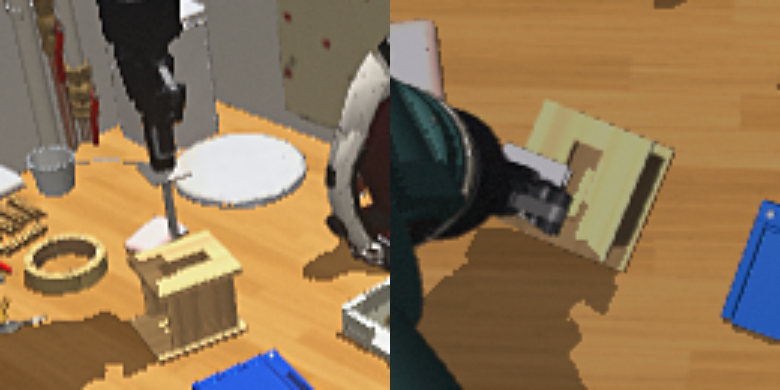

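Same pose as after the lift-out, and the tool is unslipped and upright over the slot. Lowering, first part way.

```bash
python3 -m pendant '[[0,0.01,0.01,-0.2,0],[0,0,0,-0.3,0],[0,0,0,-0.3,0],[0,0,0,-0.35,0],[0,0,0,-0.35,0],[0,0,0,-0.35,0],[0,0,0,-0.25,0],[0,0,0,-0.15,0],[0,0,0,-0.09,0],[0,0,0,0,0]]'
python3 - <<'E'
from h import *
f=bot.grab_frame("scene")[:,:,::-1]
cv2.imwrite('pics/c8.png',cv2.resize(f[100:220,110:240],None,fx=5,fy=5,interpolation=2))
s=bot.state();print(s["tool_pos"],s["force"])
E
```

```text
t: 11.65
tool_pos: [0.4709, 0.3754, 0.1333]
eef_rot: [0.174, 0.985, 0.0, 0.0]
force: [0.3, -0.6, -1.1]
finger_gap: 0.0178
[0.47094551 0.37550149 0.13356017] [ 0.18653802 -0.80647964 -1.12566667]
```

View pics/c8.png

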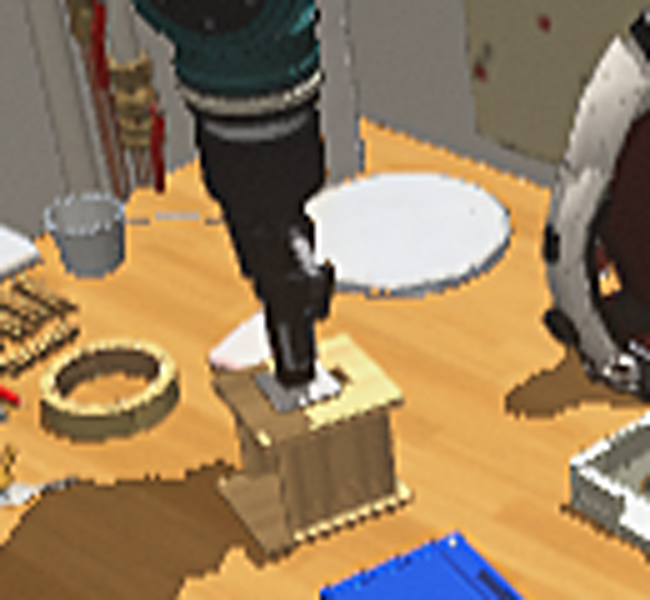

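The tool is in the slot with the guard about 2–3 mm above the plate. Lowering the rest and opening.

```bash
python3 -m pendant '[[0,0,0,-0.03,0],[0,0,0,-0.02,0],[0,0,0,0,0]]'; python3 -m pendant '[[20,0,0,0,0],[40,0,0,0,0],[70,0,0,0,0],[100,0,0,0,0],[100,0,0,0,0],[100,0,0,0,0],[100,0,0,0,0],[100,0,0,0,0]]'
```

```text
t: 12.08
tool_pos: [0.4708, 0.3754, 0.1308]
eef_rot: [0.174, 0.985, 0.0, 0.0]
force: [-0.5, -1.4, -0.5]
finger_gap: 0.0177
t: 13.08
tool_pos: [0.4708, 0.3754, 0.1308]
eef_rot: [0.174, 0.985, -0.0, -0.0]
force: [-0.3, 0.2, -0.2]
finger_gap: 0.0853
```

```bash
python3 -m pendant '[[100,0,0,0.3,0],[100,0,0,0.6,0],[100,0,0,0.8,0],[100,0,0,0.7,0],[100,-0.3,0.3,0.3,0],[100,-0.8,0.4,0,0],[100,-0.8,0.4,0,0],[100,-0.8,0.4,0,0],[100,-0.5,0.3,0,0],[100,0,0,0,0]]'
python3 - <<'E'
from h import *
f=bot.grab_frame("scene")[:,:,::-1];g=bot.grab_frame("top")[:,:,::-1]
cv2.imwrite('pics/c9.png',np.hstack([cv2.resize(f[130:260,140:340],None,fx=2,fy=2),cv2.resize(g[120:250,95:295],None,fx=2,fy=2)]))
cv2.imwrite('pics/s9.png',f);cv2.imwrite('pics/t9.png',g)
E
```

```text
t: 14.32
tool_pos: [0.3083, 0.4665, 0.2659]
eef_rot: [0.172, 0.985, -0.0, -0.0]
force: [0.5, -0.2, -0.3]
finger_gap: 0.0854
```

View pics/c9.png

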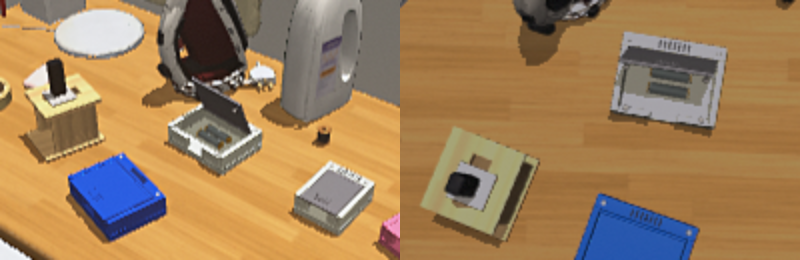

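View pics/t9.png

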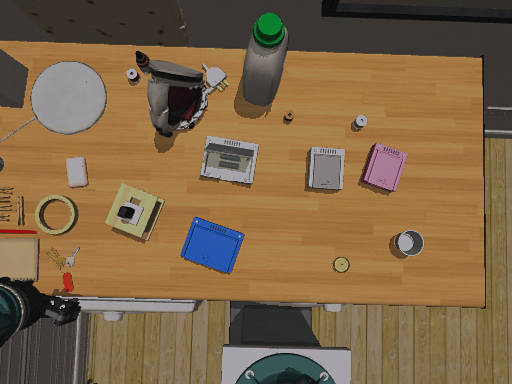

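The pictures show the wide cover open (top view about (230,155)), the small box shut at (326,168), the tool upright in the slot at (129,212) as at the start, and the arm clear. Handing in.

```bash
python3 -c "
from rig import bot
print(bot.sign_off())"
```

```text
the job is handed in; nothing more can be done
None
```

The wider alarm box's cover is open and the pry tool is hanging back in its stand. The job was handed in at about 14.4 s of the 51 s allowed; sign-off gives no verdict.

- **What I did:** I gripped the tool's handle across its flat sides at 45 N and lifted it straight out of the stand. I slid its toe level into the wide box's mouth and raised it about 26 mm, which sprang the cover open. Then I backed out, lowered the tool into its slot, released it and moved the arm clear.
- **Last checks:** The final pictures from both cameras show the wide cover standing open and the small box shut. The tool is upright, with its guard on the plate as at the start, and the pink and blue look-alikes are unmoved. The wrist force in my readings never passed about 6 N.
- **Not confirmed:** I judged the cover angle and the tool's tilt only by eye from the pictures. I took no force reading during the pry itself, only after the cover had opened.
- **Small disagreements:** The two views disagreed by up to 5 mm on the corners I triangulated. The box mouth appeared about 1 px off its predicted place. Both were within the clearances.

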